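Close-pack three hex nuts in the tray bay

TASK

Pack the three hex nuts flat in the bay at the back of the grey tray: a plain nut in each back corner with a flat face squarely against the back wall, and the domed cap nut nested into the V between them, so that its flat faces touch a flat face of each plain nut. Slide the nuts along the tray floor without lifting them, and leave the things around the tray where they are.

Things in the scene. Friction and masses are not known exactly. Their poses are not given: they have to be found in the camera images.
- bay_back (a point): middle of the inner face of the tray's back rim, at floor level (its z is the floor's). Frame: x level, out through the back wall (tray lies at x -230 to 0 mm), y to the tray's left, z up. Bay: the floor at y -61.6 to +61.6 mm, between two fixed fences 8 mm thick, 12 mm high, running 28 mm forward from the wall, their ends flared out to 42 mm. Packed centres: plain nuts x -21, y +/-36 to 37 mm; cap nut x -40 to -42, y 0
- tray: the shallow grey tray, fixed: inner floor 230 mm (its x) by 280 mm (its y), 4 mm above the bench; rim 6 mm thick, 12 mm above the floor; origin under its middle, x towards its back, where two short fences form the bay, which is open towards the front. Packed nuts all have two of their flats square to x
- nut_a_mid (a point): plain steel hex nut with a bore, 42 mm across flats (48.5 mm across corners, each flat 24.2 mm wide), 22 mm high, about 150 g, lying flat; this point is its centre, 11 mm above the tray floor; its x axis points level through the middle of a flat (flats every 60 degrees). Interchangeable with nut_b
- nut_b_mid (a point): plain steel hex nut with a bore, 42 mm across flats (48.5 mm across corners, each flat 24.2 mm wide), 22 mm high, about 150 g, lying flat; this point is its centre, 11 mm above the tray floor; its x axis points level through the middle of a flat (flats every 60 degrees). Interchangeable with nut_a
- cap_nut_mid (a point): steel cap nut: the same hexagon (42 mm across flats, 22 mm high) but closed by a round dome, 33 mm in diameter, that rises to 37 mm above the tray floor; about 200 g; this point is the centre of the hexagon, 11 mm above the tray floor; its x axis runs level through the middle of one flat face (other flats every 60 degrees)
- glasses: safety glasses lying to the left of the tray, 141x142x42 mm; leave alone; origin at its underside
- marker: white marker pen, 135 mm long, lying to the right of the tray's near end; leave alone; origin at its underside
- dust_brush: wooden-handled brush, 148 mm long, lying to the right of the tray's far end; leave alone; origin at its underside
Not all that is in view belongs to the job. What is shaped like the part that bears cap_nut_mid but purple is not meant. What is shaped like the part that bears nut_b_mid but pink is not meant.

How it is judged:
By the outcome, as a careful person would: the job done as asked, in the order asked, and still so for the second after the job is handed in, with the robot touching nothing.
It also fails if it takes over 67 s, if anything falls off the work surface, if the arm or the gripper's body presses on something with over 40 N, if the wrist force passes 120 N, or if a joint passes its speed limit or range.

ROBOT

A 6-joint arm with a two-finger parallel gripper is mounted at the origin on a cart in front of the work surface, level with it; the furniture and walls round the work are solid. World frame = base frame: x ahead of the robot, y to its left, z up, the work surface at z = 0. Lengths are in m, angles in rad, forces in N, time in s.
With the tool pointing down it reaches from about 0.425 to 1.125 m from the base axis. Payload 14.9 kg.
Tool frame: the origin (TCP) lies midway between the tips of the shut fingers; the grasp point (between the pads) lies 19 mm behind it; z points along the fingers, y is the line along which they close (so a half turn about z gives the same grasp; the last joint's range is limited). The gripper opens to 91 mm and grips with 3 to 60 N. Pads are 32 mm wide; open, the fingers measure 118 mm over their backs; the gripper's body (76 mm by 178 mm) begins 60 mm behind the grasp point.
Start: joints at [1.085, 0.379, 1.734, -0, 1.028, -0.033], TCP at [0.306, 0.629, 0.214] pointing down, gripper open.
Joint ranges: [-2.77, 2.77], [-0.74, 2.19], [0, 2.66], [-1.06, 4.2], [0.31, 2.87], [-3.08, 3.08]. Speed limits (rad/s): [1.89, 1.89, 2.39, 3.14, 3.14, 3.14].

INTERFACE

Orientations are given as a unit quaternion [x, y, z, w].
In Python, from cell import manip, viewer gives the robot as it stands.
- The arm moves only by the tool servo_tool, never from a script. Its arguments are lists of equal length, an entry for each row: "delta_pos": the shift along the tool's x, y, z in cm, a list of three; "turn": the turn, a rotation vector about the tool's x, y, z in degrees, a list of three; "jaw": the opening, from -1 (shut) to 1 (fully open). A call has exactly 8 rows; each row is the pose to reach, as a shift and turn from the pose commanded when the call began, along the tool's axes at that moment; what a row does not reach only later rows make up. A row lasts 1/8 s, in which the tool goes at most 62.5 mm and 10.7 degrees, less where a joint would pass 70% of its speed; a pose out of reach is approached as far as the arm can. A call with a gripper value outside its range is refused whole. The fingers move at their own pace and stop on an object; "force" is the grip in N (left out, the last holds). Time passes only in rows, so rows that repeat a pose let the fingers close, or fill a call up. It gives the time, the measured TCP pose, the force, the opening and the grip force at its end, in the units of the state.
- manip.get_state(): the state, without advancing time (a new reading comes with each control period).
- viewer.get_image(name): name is "scene" or "side" or "wrist"; returns (picture, depth): 420x560x3 uint8, blue, green, red; 420x560 float32, m along the optical axis (not along the pixel's ray), 0 where there is no reading.
- viewer.camera_params(name): a dict with "intrinsics" (3x3 intrinsics, pixels), "R" (3x3) and "t" (3): a world point X has camera coordinates R X + t; the wrist camera has in their place "mount" (4x4, takes a point from camera to tool coordinates, whose origin is the TCP and whose axes are the flange's). Camera axes: x right, y down, z forward; pixel columns grow to the right and rows downward; lengths in m; the calibration is good to about 2 mm. A picture is of the moment at which its call begins: read the wrist's pose just before it. camera_params takes no time and is no camera call.
- manip.close_job(): hands the job in; it is judged then, once.
The state is a dict: "time_s": time; "joint_pos": joint angles; "qvel": joint speeds; "joint_torque": joint torques, N m; "eef_pos": TCP position; "eef_rot": TCP orientation; "contact_force": force on the tool from outside, world axes, zero at the start; "wrist_torque": the same for the moment, N m; "opening": opening from 0.0 (shut) to 1.0 (fully open); "finger_force": force on a finger pad.
Only numpy, scipy, OpenCV 4.12 (cv2) and the standard library are available. Lean on these libraries where they do the work, as an engineer would, in place of code of your own. Each camera call takes 0.05 s, during which the arm holds its last target. There are 200 camera calls.

## Working session

There is one attempt and no reset: what is moved stays moved. The work goes in short steps, Python scripts to look and compute and a tool call to move; the robot and the scene stay as the last step left them, time stands still between calls to the robot, and variables do not carry over. Pictures are saved under pics/ and viewed, at most 10 in all, crops included, and the job is handed in when it is done.

Besides the shell and the picture viewer there is one more tool, called after "Call:" as a command line: name --argument value ..., lists and objects as JSON in quotes. servo_tool: Moves the arm, as the interface text tells. Its arguments: {"type":"object","properties":{"delta_pos":{"type":"array","items":{"type":"array","items":{"type":"number"}}},"turn":{"type":"array","items":{"type":"array","items":{"type":"number"}}},"jaw":{"type":"array","items":{"type":"number"}},"force":{"type":"number"}},"required":["delta_pos","turn","jaw"]}

```bash
ls; mkdir -p pics; python3 - <<'E'
from cell import manip, viewer
import cv2,numpy as np
print(manip.get_state())
for n in ["scene","side"]:
    im,d=viewer.get_image(n); cv2.imwrite(f"pics/{n}0.png",im); np.savez(f"{n}0.npz",im=im,d=d)
    print(n,viewer.camera_params(n))
print(viewer.camera_params("wrist"))
E
```

```text
pics
{'time_s': 0.0, 'joint_pos': array([ 1.08468776e+00,  3.79420996e-01,  1.73478825e+00, -2.14350881e-05,
        1.02850997e+00, -3.32595796e-02]), 'qvel': array([-0.00151731,  0.00235715, -0.00092356,  0.00021952,  0.00109028,
       -0.00256865]), 'joint_torque': array([-1.51339049e-03, -7.63741565e+01, -4.34378350e+01,  6.49441313e-02,
        4.25001048e-02, -1.45705485e-04]), 'eef_pos': array([0.30606438, 0.62909087, 0.21327587]), 'eef_rot': array([ 2.24489294e-01,  9.74476392e-01, -5.46751649e-04, -1.35767623e-04]), 'contact_force': array([ 0.08467607,  0.68272149, -0.35022053]), 'wrist_torque': array([0.03870794, 0.06381315, 0.05560559]), 'finger_force': 0.0, 'opening': 0.9949262405705082}
scene {'intrinsics': array([[426.63575534,   0.        , 279.31894881],
       [  0.        , 426.63575534, 209.7968642 ],
       [  0.        ,   0.        ,   1.        ]]), 'R': array([[ 0.80155495, -0.59787706,  0.00725784],
       [-0.33619096, -0.4606922 , -0.82142457],
       [ 0.49445454,  0.65597692, -0.57027098]]), 't': array([-0.31234825,  0.33357187,  0.6153972 ])}
side {'int
[... 189 characters left out ...]
, -0.11929228,  0.0183769 ],
       [-0.07827056,  0.52032819, -0.85037186],
       [ 0.09188078, -0.84559324, -0.5258612 ]]), 't': array([ 0.58400932, -0.04662201,  1.46246689])}
{'intrinsics': array([[335.49435911,   0.        , 282.89327029],
       [  0.        , 335.49435911, 207.67524703],
       [  0.        ,   0.        ,   1.        ]]), 'mount': array([[ 1.84174521e-04, -9.68156972e-01, -2.50343852e-01,
         7.03858237e-02],
       [ 9.99999492e-01, -6.96768700e-05,  1.00514781e-03,
         9.65180482e-04],
       [-9.90584037e-04, -2.50343910e-01,  9.68156467e-01,
        -1.70421258e-01],
       [ 0.00000000e+00,  0.00000000e+00,  0.00000000e+00,
         1.00000000e+00]])}
```

View pics/scene0.png

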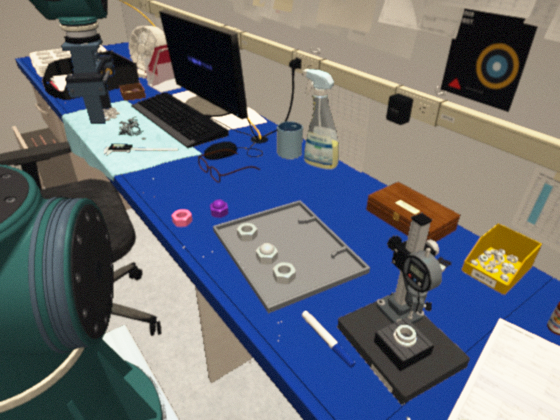

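View pics/side0.png

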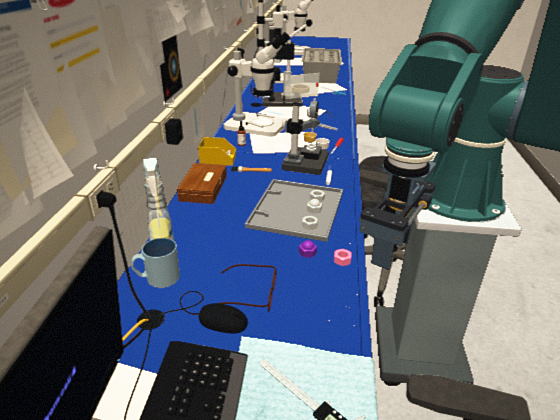

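Scene: the tray's corners are near (214,229), (300,203), (367,268), (271,303), its fences are at about (310,221) and (340,252), and the nuts at (247,231), (267,252) (cap) and (285,272). The side view agrees: nuts at the near edge, fences towards the wall.

```bash
cat > h.py <<'E'
import numpy as np,cv2
from cell import manip,viewer
from scipy.spatial.transform import Rotation as Ro
def ray(n,uv,z,P=None):
    p=P or viewer.camera_params(n);K=p["intrinsics"]
    uv=np.atleast_2d(np.asarray(uv,float))
    d=np.c_[uv,np.ones(len(uv))]@np.linalg.inv(K).T
    if n=="wrist":
        R,c=p["Rw"],p["c"]; d=d@R.T
    else:
        d=d@p["R"]; c=-p["R"].T@p["t"]
    return c+d*((z-c[2])/d[:,2])[:,None]
def wrist():
    s=manip.get_state(); im,dep=viewer.get_image("wrist")
    p=viewer.camera_params("wrist"); M=p["mount"]; T=Ro.from_quat(s["eef_rot"]).as_matrix()
    p["Rw"]=T@M[:3,:3]; p["c"]=T@M[:3,3]+s["eef_pos"]
    return s,im,dep,p
E
python3 - <<'E'
from h import *
for n,c in [("scene",[(214,229),(300,203),(367,268),(271,303)]),("side",[(246,231),(279,179),(344,184),(328,240)])]:
    im=np.load(n+"0.npz")["im"]
    hsv=cv2.cvtColor(im,cv2.COLOR_BGR2HSV)
    m=((hsv[...,1]<60)&(hsv[...,2]>50)).astype(np.uint8)*255
    roi=np.zeros_like(m);cv2.fillConvexPoly(roi,cv2.convexHull(np.array(c)),255);roi=cv2.dilate(roi,np.ones((9,9)))
    m=cv2.morphologyEx(m&roi,cv2.MORPH_OPEN,np.ones((3,3)))
    k=max(cv2.findContours(m,0,2)[0],key=cv2.contourArea)[:,0]
    P=ray(n,k,0.016)[:,:2]
    r=cv2.minAreaRect(P.astype(np.float32)*1000); print(n,r,cv2.boxPoints(r).round())
    q=ray(n,c,0.016);print(q.round(3))
print(ray("scene",[(247,231),(267,252),(285,272),(310,221),(340,252)],.022).round(3))
print(ray("side",[(317,195),(315,204),(309,222)],.022).round(3))
E
```

```text
scene ((514.64599609375, 140.4036865234375), (300.9302978515625, 245.29556274414062), 81.42322540283203) [[371.  10.]
 [613. -27.]
 [658. 271.]
 [416. 307.]]
[[ 0.417  0.293  0.016]
 [ 0.649  0.26   0.016]
 [ 0.609 -0.015  0.016]
 [ 0.389  0.025  0.016]]
side ((519.4222412109375, 157.23348999023438), (311.2006530761719, 243.29466247558594), 81.579833984375) [[376.  21.]
 [617. -15.]
 [663. 293.]
 [422. 329.]]
[[ 0.648  0.312  0.016]
 [ 0.594 -0.015  0.016]
 [ 0.374 -0.013  0.016]
 [ 0.418  0.323  0.016]]
[[0.471 0.234 0.022]
 [0.465 0.146 0.022]
 [0.458 0.073 0.022]
 [0.614 0.178 0.022]
 [0.593 0.052 0.022]]
[[0.46  0.087 0.022]
 [0.463 0.144 0.022]
 [0.475 0.249 0.022]]
```

Call:
servo_tool --delta_pos '[[-3, -2.5, -2], [-8, -7, -4], [-13, -12, -6], [-18, -16, -6.7], [-23, -20, -6.7], [-28, -25, -6.7], [-33, -30, -6.7], [-38.4, -34.6, -6.7]]' --turn '[[0, 0, 9], [0, 0, 18], [0, 0, 27], [0, 0, 36], [0, 0, 45], [0, 0, 54], [0, 0, 63], [0, 0, 72.6]]' --jaw '[0.4, 0.4, 0.4, 0.4, 0.4, 0.4, 0.4, 0.4]' --force 15

```text
time_s: 1.1
eef_pos: [0.4829, 0.1913, 0.2809]
eef_rot: [0.759, 0.651, 0.0, 0.0]
contact_force: [0.3, 0.2, 0.1]
opening: 0.697
finger_force: 0.0
```

Call:
servo_tool --delta_pos '[[0, 0, 0], [0, 0, 0], [0, 0, 0], [0, 0, 0], [0, 0, 0], [0, 0, 0], [0, 0, 0], [0, 0, 0]]' --turn '[[0, 0, 0], [0, 0, 0], [0, 0, 0], [0, 0, 0], [0, 0, 0], [0, 0, 0], [0, 0, 0], [0, 0, 0]]' --jaw '[0.4, 0.4, 0.4, 0.4, 0.4, 0.4, 0.4, 0.4]'

```text
time_s: 2.1
eef_pos: [0.4827, 0.1932, 0.2809]
eef_rot: [0.758, 0.652, -0.0, -0.0]
contact_force: [0.5, -0.0, -0.6]
opening: 0.702
finger_force: 0.0
```

```bash
python3 - <<'E'
from h import *
import pickle
s,im,d,p=wrist(); print(s["time_s"],s["eef_pos"],s["eef_rot"],s["opening"])
cv2.imwrite("pics/w1.png",im); pickle.dump((s,im,d,p),open("w1.pkl","wb"))
E
```

```text
2.1 [0.48268416 0.19321807 0.28088332] [ 7.57821961e-01  6.52461398e-01 -1.98157931e-05 -4.49387597e-06] 0.70181128265017
```

View pics/w1.png

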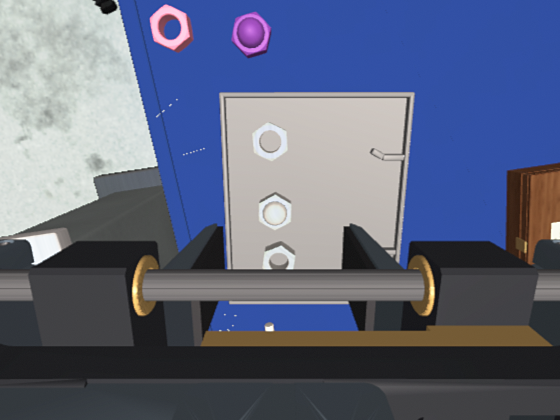

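The wrist view shows the plain nuts at (270,141) and (279,260, partly hidden), the cap nut at (275,211), a fence at (385,155), and the tray's far-left corners at (220,93) and (413,93).

```bash
cat >> h.py <<'E'
def cloud(dep,p):
    h,w=dep.shape;u,v=np.meshgrid(np.arange(w),np.arange(h))
    d=np.stack([u,v,np.ones_like(u)],-1)@np.linalg.inv(p["intrinsics"]).T*dep[...,None]
    return d@p["Rw"].T+p["c"]
def hexfit(P):
    # P: outline points (mm) of top face -> centre, flat-normal angle in (-30,30]
    c=P.mean(0); th=np.radians(np.arange(-30,30,.5)); best=None
    for t in th:
        n=np.array([[np.cos(t+k*np.pi/3),np.sin(t+k*np.pi/3)] for k in range(6)])
        s=np.array([np.percentile(P@a,97) for a in n]); w=s[:3]+s[3:]
        if best is None or w.sum()<best[0]: best=(w.sum(),t,w,n,s)
    _,t,w,n,s=best
    c=np.linalg.lstsq(n[:3],(s[:3]-s[3:])/2,rcond=None)[0]
    return c,np.degrees(t),w
E
python3 - <<'E'
from h import *
import pickle
s,im,d,p=pickle.load(open("w1.pkl","rb"))
X=cloud(d,p)*1000
for n,(u,v) in dict(floor=(330,180),bench=(450,100),nut=(257,137),rim=(300,94)).items(): print(n,X[v,u].round(1))
g=cv2.cvtColor(im,cv2.COLOR_BGR2HSV)
notblue=(g[...,1]<90)
rim=(X[...,2]>11)&(X[...,2]<20)&notblue
V,U=np.nonzero(rim); 
def fit(sel,axis):
    Q=X[sel][:,:2]; 
    vx,vy,x0,y0=cv2.fitLine(Q.astype(np.float32),cv2.DIST_HUBER,0,.01,.01).ravel(); 
    print(axis,len(Q),np.degrees(np.arctan2(vy,vx)).round(2),(x0,y0))
uu,vv=np.meshgrid(np.arange(560),np.arange(420))
fit(rim&(uu>398)&(uu<418)&(vv>100)&(vv<250),"back")
fit(rim&(uu>215)&(uu<235)&(vv>100)&(vv<250),"front")
fit(rim&(vv>88)&(vv<100)&(uu>230)&(uu<400),"left")
m=((X[...,2]>22.5)&(X[...,2]<45)&(uu>235)&(uu<320)&(vv>110)&(vv<285)).astype(np.uint8)
nl,lab,st,ce=cv2.connectedComponentsWithStats(m)
for i in range(1,nl):
    if st[i,4]<80: continue
    P=X[lab==i]; print(st[i],hexfit(P[P[:,2]<28][:,:2]),np.percentile(P[:,2],[5,50,98]))
E
```

```text
floor [545.4 178.1   2.4]
bench [7.095e+02 2.580e+02 7.000e-01]
nut [459.  249.7  24. ]
rim [519.5 292.8  15. ]
back 719 82.04 (np.float32(641.51575), np.float32(182.61465))
front 691 81.5 (np.float32(408.41995), np.float32(207.36983))
left 843 -8.53 (np.float32(537.921), np.float32(290.0008))
[252 122  35  39 631] (array([473.27198264, 242.20573334]), np.float64(5.0), array([39.34250246, 39.35547074, 39.22103666])) [23.79356373 25.32169077 27.09688197]
[259 195  32  35 845] (array([465.39310625, 151.0543301 ]), np.float64(-14.500000000000002), array([39.80142559, 40.17249117, 40.23497052])) [24.23763367 31.01735098 40.24006579]
[262 245  33  24 348] (array([459.73361803,  85.41535605]), np.float64(24.5), array([39.88497503, 29.73397576, 39.27545945])) [23.49941207 25.28372005 26.95865   ]
```

Call:
servo_tool --delta_pos '[[-2, 1, 2], [-4, 2, 4], [-6, 3, 6], [-6, 4, 6], [-6, 4, 6], [-6, 4, 6], [-6, 4, 6], [-6, 4, 6]]' --turn '[[0, 0, 0], [0, 0, 0], [0, 0, 0], [0, 0, 0], [0, 0, 0], [0, 0, 0], [0, 0, 0], [0, 0, 0]]' --jaw '[0.4, 0.4, 0.4, 0.4, 0.4, 0.4, 0.4, 0.4]'

```text
time_s: 3.15
eef_pos: [0.5133, 0.1283, 0.2212]
eef_rot: [0.758, 0.653, 0.0, 0.0]
contact_force: [0.2, 0.4, -0.4]
opening: 0.702
finger_force: 0.0
```

```bash
cat > m.py <<'E'
from h import *
import sys
def measure(name,show=True):
    s,im,d,p=wrist(); X=cloud(d,p)*1000; cv2.imwrite(f"pics/{name}.png",im)
    e=s["eef_pos"]*1000
    yaw=-8.4; O=np.array([632.0,131.6]); a=np.radians(yaw)
    E=np.array([[np.cos(a),np.sin(a)],[-np.sin(a),np.cos(a)]])
    B=X.copy(); B[...,:2]=(X[...,:2]-O)@E.T
    R=Ro.from_quat(s["eef_rot"]).as_matrix(); ty=R[:,1]
    print("t",s["time_s"],"tcp bay",(E@(e[:2]-O)).round(1),"z",e[2].round(1),"tool-y yaw rel tray",round(np.degrees(np.arctan2(ty[1],ty[0]))-yaw,1))
    return s,im,d,p,B
def nuts(B):
    m=((B[...,2]>22.5)&(B[...,2]<45)&(B[...,0]>-225)&(B[...,0]<0)&(abs(B[...,1])<125)).astype(np.uint8)
    nl,lab,st,ce=cv2.connectedComponentsWithStats(m)
    for i in range(1,nl):
        if 150<st[i,4]<6000:
            P=B[lab==i]; c,t,w=hexfit(P[P[:,2]<28.5][:,:2]); print(st[i,:2]+st[i,2:4]//2,"bay",c.round(1),"ang",t,"w",w.round(1),"ztop",np.percentile(P[:,2],98).round(1))
E
python3 - <<'E'
from m import *
s,im,d,p,B=measure("w2"); nuts(B)
sat=cv2.cvtColor(im,cv2.COLOR_BGR2HSV)[...,1]<90
rim=(B[...,2]>11)&(B[...,2]<20)&sat
def fit(n,box,k):
    Q=B[rim&(B[...,0]>box[0])&(B[...,0]<box[1])&(B[...,1]>box[2])&(B[...,1]<box[3])][:,:2].astype(np.float32)
    if len(Q)<20: print(n,len(Q));return
    vx,vy,x0,y0=cv2.fitLine(Q,cv2.DIST_HUBER,0,.01,.01).ravel()
    print(n,len(Q),"dir",round(np.degrees(np.arctan2(vy,vx)),2),"at",x0,y0,"ext",np.percentile(Q[:,k],[3,97]))
fit("back",(-8,15,-55,55),0); fit("front",(-245,-222,-100,100),0); fit("left",(-200,-30,130,155),1)
fit("right",(-200,-30,-155,-130),1); fit("fenceL",(-26,-6,50,80),1); fit("fenceR",(-26,-6,-80,-50),1)
E
```

```text
t 3.15 tcp bay [-117.   -20.6] z 221.2 tool-y yaw rel tray -0.1
[228  86] bay [-173.   86.] ang -3.5 w [39.5 39.5 39.6] ztop 26.9
[236 174] bay [-167.8   -5.3] ang -4.0 w [40.5 40.3 40.3] ztop 40.4
[243 234] bay [-163.2  -75.3] ang -13.5 w [39.4 39.8 39.8] ztop 26.8
back 592 dir 89.88 at 1.7874738 2.4395995 ext [-0.36996307  5.33826714]
front 1006 dir 89.81 at -232.06862 10.551164 ext [-235.30085068 -229.77531738]
left 1105 dir -0.13 at -114.592125 141.7534 ext [139.63339722 144.634422  ]
right 0
fenceL 150 dir 2.04 at -15.972131 64.68214 ext [61.28491886 68.47152451]
fenceR 118 dir 0.32 at -15.785835 -64.81087 ext [-69.10877472 -61.76696918]
```

View pics/w2.png

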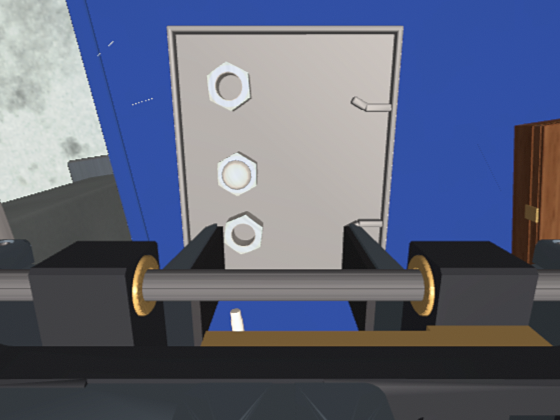

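Second wrist view: A at (228,86), cap at (236,174), B at (243,234); fences at (372,104) and (372,224), confirming the bay frame to about 1 mm. The hex angles need a firmer estimate.

```bash
cat >> h.py <<'E'
def hexfit(P):
    # filled convex hull; 6-fold moment phase gives the flat angle
    H=cv2.convexHull(P.astype(np.float32)); M=cv2.moments(H)
    c=np.array([M['m10'],M['m01']])/M['m00']
    q=np.round((H[:,0]-c)*10+300).astype(np.int32); m=np.zeros((600,600),np.uint8); cv2.fillConvexPoly(m,q,1)
    y,x=np.nonzero(m); z=((x-300)+1j*(y-300))/240
    ph=np.angle((z**6).sum())/6   # vertex direction
    t=np.degrees(ph)+30; t=(t+30)%60-30
    a=np.radians(t+60*np.arange(3)); N=np.c_[np.cos(a),np.sin(a)]
    s=P@N.T; return c,round(t,1),np.ptp(s,axis=0)
E
python3 - <<'E'
from m import *
import pickle
s,im,d,p=pickle.load(open("w1.pkl","rb")); X=cloud(d,p)*1000
a=np.radians(-8.4);E=np.array([[np.cos(a),np.sin(a)],[-np.sin(a),np.cos(a)]]);B=X.copy();B[...,:2]=(X[...,:2]-[632,131.6])@E.T
nuts(B)
s,im,d,p,B=measure("w3"); nuts(B)
c=cv2.resize(im[50:270,180:300],None,fx=2.7,fy=2.7,interpolation=cv2.INTER_CUBIC); cv2.imwrite("pics/w3c.png",c)
E
```

```text
[269 141] bay [-173.4   86.2] ang 3.7 w [41.9 42.1 41.8] ztop 27.1
[275 212] bay [-167.6   -5.3] ang -1.0 w [40.9 41.9 42.2] ztop 40.2
[278 257] bay [-163.4  -71.2] ang -2.4 w [43.3 40.7 39.1] ztop 27.0
t 3.2 tcp bay [-117.   -20.7] z 221.1 tool-y yaw rel tray -0.1
[228  86] bay [-173.2   86.1] ang 4.2 w [42.2 41.8 42.3] ztop 27.1
[236 174] bay [-167.9   -5.5] ang -1.4 w [42.1 42.2 42. ] ztop 40.5
[243 234] bay [-163.2  -75.7] ang -7.2 w [42.1 42.6 42.5] ztop 26.8
```

View pics/w3c.png

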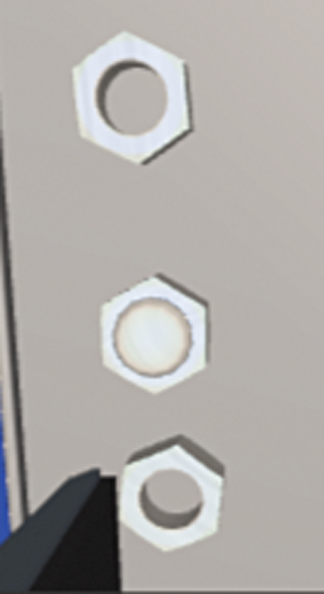

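Call:
servo_tool --delta_pos '[[3, -1.5, 2], [6, -3, 5], [9, -5, 8], [10.67, -5.61, 11], [10.67, -5.61, 14], [10.67, -5.61, 15], [10.67, -5.61, 15], [10.67, -5.61, 15]]' --turn '[[0, 0, -1], [0, 0, -2], [0, 0, -3], [0, 0, -4.3], [0, 0, -4.3], [0, 0, -4.3], [0, 0, -4.3], [0, 0, -4.3]]' --jaw '[0.4, 0.4, 0.4, 0.4, 0.4, 0.4, 0.4, 0.4]' --force 15

```text
time_s: 4.25
eef_pos: [0.4745, 0.2419, 0.072]
eef_rot: [0.733, 0.68, 0.001, 0.0]
contact_force: [-0.1, -0.0, 0.5]
opening: 0.698
finger_force: 0.0
```

```bash
python3 - <<'E'
from m import *
s,im,d,p,B=measure("w4"); nuts(B); print(s["contact_force"])
E
```

```text
t 4.25 tcp bay [-172.    86.1] z 72.0 tool-y yaw rel tray 4.1
[281 228] bay [-173.3   86.1] ang 4.1 w [42.1 42.4 42.2] ztop 26.8
[279 323] bay [-169.4   11.1] ang -24.9 w [34.3 32.2 12.8] ztop 27.7
[-0.10935787 -0.00139726  0.49164903]
```

Call:
servo_tool --delta_pos '[[0, -0.1, 2.5], [0, -0.1, 4.5], [0, -0.1, 5.4], [0, -0.1, 5.4], [0, -0.1, 5.4], [0, -0.1, 5.4], [0, -0.1, 5.4], [0, -0.1, 5.4]]' --turn '[[0, 0, 0], [0, 0, 0], [0, 0, 0], [0, 0, 0], [0, 0, 0], [0, 0, 0], [0, 0, 0], [0, 0, 0]]' --jaw '[0.4, 0.4, 0.4, 0.4, -0.3, -0.3, -0.3, -0.3]' --force 15

```text
time_s: 5.3
eef_pos: [0.473, 0.242, 0.0174]
eef_rot: [0.733, 0.68, 0.0, 0.0]
contact_force: [-1.9, -0.6, 7.5]
opening: 0.458
finger_force: 15.0
```

Call:
servo_tool --delta_pos '[[-0.5, 1, 0], [-1.5, 2.5, 0], [-2.5, 4, 0], [-3.5, 5.5, 0], [-4.5, 7.5, 0], [-5.2, 8.8, 0], [-5.65, 9.41, 0], [-5.65, 9.41, 0]]' --turn '[[0, 0, 0.5], [0, 0, 1], [0, 0, 2], [0, 0, 3], [0, 0, 3.6], [0, 0, 4.1], [0, 0, 4.1], [0, 0, 4.1]]' --jaw '[-0.3, -0.3, -0.3, -0.3, -0.3, -0.3, -0.3, -0.3]'

```text
time_s: 6.3
eef_pos: [0.5633, 0.1783, 0.0174]
eef_rot: [0.757, 0.654, 0.0, 0.0]
contact_force: [2.2, -4.0, 4.8]
opening: 0.459
finger_force: 15.0
```

```bash
python3 - <<'E'
from m import *
s,im,d,p,B=measure("w5"); nuts(B); print(s["contact_force"],s["opening"])
rim=(B[...,2]>12)&(B[...,2]<20)
for n,b,k in [("back",(-8,12,-40,50),0),("fenceL",(-26,-6,55,76),1),("fenceR",(-26,-6,-76,-55),1)]:
    Q=B[rim&(B[...,0]>b[0])&(B[...,0]<b[1])&(B[...,1]>b[2])&(B[...,1]<b[3])][:,:2]
    if len(Q)>20: print(n,len(Q),Q.mean(0).round(1),np.percentile(Q[:,k],[3,97]).round(1))
cv2.imwrite("pics/w5.png",im)
E
```

```text
t 6.3 tcp bay [-74.8  36.1] z 17.4 tool-y yaw rel tray 0.0
[283 242] bay [-74.9  45.9] ang 29.8 w [54.7 28.2 54.5] ztop 43.9
[ 82 326] bay [-186.7   -0.5] ang -9.9 w [ 6.4 21.9 20.8] ztop 38.9
[ 2.19680505 -4.03151073  4.84866187] 0.45878512804335897
back 118 [ 1.9 47.1] [-0.4  5. ]
fenceL 581 [-16.   65.6] [61.4 69.1]
```

View pics/w5.png

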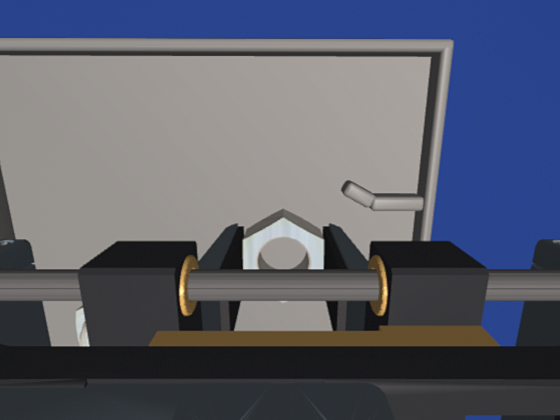

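Call:
servo_tool --delta_pos '[[0.05, 0.8, 0], [0.05, 1.8, 0], [0.05, 2.8, 0], [0.05, 3.8, 0], [0.05, 4.6, 0], [0.05, 5.0, 0], [0.05, 5.2, 0], [0.05, 5.2, 0]]' --turn '[[0, 0, 0], [0, 0, 0], [0, 0, 0], [0, 0, 0], [0, 0, 0], [0, 0, 0], [0, 0, 0], [0, 0, 0]]' --jaw '[-0.3, -0.3, -0.3, -0.3, -0.3, -0.3, -0.3, -0.3]'

```text
time_s: 7.35
eef_pos: [0.6128, 0.1716, 0.0172]
eef_rot: [0.757, 0.654, -0.001, -0.001]
contact_force: [-8.0, 1.1, 12.3]
opening: 0.455
finger_force: 15.0
```

Call:
servo_tool --delta_pos '[[0, 0.05, 0], [0, 0.1, 0], [0, 0.15, 0], [0, 0.2, 0], [0, 0.25, 0], [0, 0.25, 0], [0, 0.25, 0], [0, 0.25, 0]]' --turn '[[0, 0, 0], [0, 0, 0], [0, 0, 0], [0, 0, 0], [0, 0, 0], [0, 0, 0], [0, 0, 0], [0, 0, 0]]' --jaw '[-0.3, -0.3, -0.3, -0.3, -0.3, -0.3, -0.3, -0.3]'

```text
time_s: 8.35
eef_pos: [0.615, 0.1712, 0.0172]
eef_rot: [0.757, 0.654, -0.001, -0.001]
contact_force: [-10.0, 1.1, 15.0]
opening: 0.46
finger_force: 15.0
```

```bash
python3 - <<'E'
from m import *
s,im,d,p,B=measure("w6"); print(s["contact_force"],s["opening"],s["finger_force"])
E
```

```text
t 8.35 tcp bay [-22.6  36.7] z 17.2 tool-y yaw rel tray 0.0
[-9.9590199   1.13639671 14.96766758] 0.45987786367464106 15.000261702989519
```

Call:
servo_tool --delta_pos '[[0, 0, 0], [0, 0, 0], [0, 0, -0.5], [0, 0, -3], [0, -2, -6], [0, -4, -8], [0, -6, -8], [0, -6, -8]]' --turn '[[0, 0, 0], [0, 0, 0], [0, 0, 0], [0, 0, 0], [0, 0, 0], [0, 0, 0], [0, 0, 0], [0, 0, 0]]' --jaw '[0.2, 0.2, 0.2, 0.2, 0.2, 0.2, 0.2, 0.2]'

```text
time_s: 9.4
eef_pos: [0.5555, 0.1799, 0.0963]
eef_rot: [0.756, 0.654, -0.001, -0.0]
contact_force: [-0.7, -0.1, 0.1]
opening: 0.596
finger_force: 0.0
```

```bash
cat >> m.py <<'E'
def bay(B):
    rim=(B[...,2]>12)&(B[...,2]<20)
    for n,b,k in [("back",(-8,12,-60,60),0),("fenceL",(-26,-6,55,76),1),("fenceR",(-26,-6,-76,-55),1)]:
        Q=B[rim&(B[...,0]>b[0])&(B[...,0]<b[1])&(B[...,1]>b[2])&(B[...,1]<b[3])][:,:2]
        if len(Q)>20: print(n,len(Q),np.percentile(Q[:,k],[3,97]).round(1))
E
python3 - <<'E'
from m import *
s,im,d,p,B=measure("w7"); nuts(B); bay(B); print(s["contact_force"],s["opening"])
E
```

```text
t 9.4 tcp bay [-82.8  36.6] z 96.3 tool-y yaw rel tray 0.1
[363 216] bay [-21.7  38.8] ang -1.4 w [42.6 37.3 42.8] ztop 27.0
[181 254] bay [-161.8   12.2] ang -15.6 w [15.2  9.6 13.2] ztop 35.6
back 506 [-0.3  5.3]
fenceL 314 [59.6 69.2]
[-0.73143066 -0.14735702  0.14825171] 0.5958107550296914
```

View pics/w7.png

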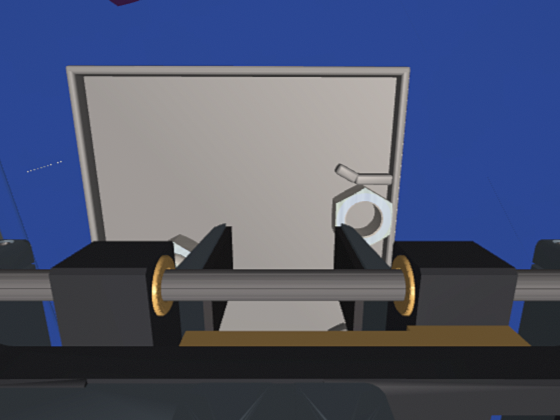

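Call:
servo_tool --delta_pos '[[0, 1, 0], [0, 1.7, 0], [0, 1.7, 2], [0, 1.7, 5], [0, 1.7, 8], [0, 1.7, 8.8], [0, 1.7, 8.8], [0, 1.7, 8.8]]' --turn '[[0, 0, 0], [0, 0, 0], [0, 0, 0], [0, 0, 0], [0, 0, 0], [0, 0, 0], [0, 0, 0], [0, 0, 0]]' --jaw '[-1, -1, -1, -1, -1, -1, -1, -1]'

```text
time_s: 10.45
eef_pos: [0.5744, 0.1776, 0.0097]
eef_rot: [0.757, 0.654, 0.001, 0.0]
contact_force: [-0.2, 0.1, 0.1]
opening: 0.006
finger_force: 0.0
```

Call:
servo_tool --delta_pos '[[0, 0.3, 0], [0, 0.6, 0], [0, 0.8, 0], [0, 0.9, 0], [0, 1.0, 0], [0, 1.05, 0], [0, 1.1, 0], [0, 1.1, 0]]' --turn '[[0, 0, 0], [0, 0, 0], [0, 0, 0], [0, 0, 0], [0, 0, 0], [0, 0, 0], [0, 0, 0], [0, 0, 0]]' --jaw '[-1, -1, -1, -1, -1, -1, -1, -1]'

```text
time_s: 11.45
eef_pos: [0.5846, 0.1758, 0.0089]
eef_rot: [0.757, 0.654, -0.0, -0.0]
contact_force: [-1.3, -0.5, 0.4]
opening: 0.005
finger_force: 0.7
```

Call:
servo_tool --delta_pos '[[0, 0.05, 0], [0, 0.1, 0], [0, 0.15, 0], [0, 0.15, 0], [0, 0.2, 0], [0, 0.2, 0], [0, 0.2, 0], [0, 0.2, 0]]' --turn '[[0, 0, 0], [0, 0, 0], [0, 0, 0], [0, 0, 0], [0, 0, 0], [0, 0, 0], [0, 0, 0], [0, 0, 0]]' --jaw '[-1, -1, -1, -1, -1, -1, -1, -1]'

```text
time_s: 12.45
eef_pos: [0.5858, 0.1756, 0.0088]
eef_rot: [0.757, 0.654, -0.001, -0.001]
contact_force: [-7.0, 2.7, 5.2]
opening: 0.006
finger_force: 4.2
```

Call:
servo_tool --delta_pos '[[0, 0.1, 0], [0, 0.1, 0], [0, 0.1, 0], [0, -0.5, 0], [0, -1.5, 0], [0, -1.5, -3], [-3, -3, -8], [-6, -5, -12]]' --turn '[[0, 0, 0], [0, 0, 0], [0, 0, 0], [0, 0, 0], [0, 0, 0], [0, 0, 0], [0, 0, 0], [0, 0, 0]]' --jaw '[-1, -1, -1, -1, -1, -1, 0.4, 0.4]'

```text
time_s: 13.45
eef_pos: [0.5281, 0.1229, 0.1304]
eef_rot: [0.757, 0.654, 0.0, 0.0]
contact_force: [0.2, 0.4, 0.4]
opening: 0.19
finger_force: 0.0
```

```bash
python3 - <<'E'
from m import *
s,im,d,p,B=measure("w8"); nuts(B); bay(B); print(s["contact_force"],s["opening"])
E
```

```text
t 13.45 tcp bay [-101.5  -23.7] z 130.4 tool-y yaw rel tray 0.1
[383 134] bay [-21.1  36.8] ang 0.2 w [42.3 42.1 42.5] ztop 27.0
[203 186] bay [-167.9   -5.7] ang -1.6 w [42.3 42.7 42. ] ztop 40.3
back 862 [-0.7  5.3]
fenceL 267 [61.3 69.1]
[0.19650619 0.38319582 0.3967426 ] 0.19041004446595408
```

Call:
servo_tool --delta_pos '[[-1.5, -2, 0], [-3.5, -4, 1], [-5.19, -6.17, 3], [-5.19, -6.17, 6], [-5.19, -6.17, 6], [-5.19, -6.17, 6], [-5.19, -6.17, 6], [-5.19, -6.17, 6]]' --turn '[[0, 0, 2], [0, 0, 5], [0, 0, 7.3], [0, 0, 7.3], [0, 0, 7.3], [0, 0, 7.3], [0, 0, 7.3], [0, 0, 7.3]]' --jaw '[0.4, 0.4, 0.4, 0.4, 0.4, 0.4, 0.4, 0.4]' --force 15

```text
time_s: 14.5
eef_pos: [0.4604, 0.0812, 0.0696]
eef_rot: [0.797, 0.604, 0.001, 0.0]
contact_force: [-0.1, -0.4, -0.3]
opening: 0.699
finger_force: 0.0
```

```bash
python3 - <<'E'
from m import *
s,im,d,p,B=measure("w9"); nuts(B); print(s["contact_force"],s["opening"])
E
```

```text
t 14.5 tcp bay [-162.3  -75. ] z 69.6 tool-y yaw rel tray -7.2
[500  32] bay [-22.1  32.5] ang -5.4 w [44.5 40.3 41.6] ztop 27.1
[260 125] bay [-168.    -5.6] ang -1.2 w [42.1 42.1 42.1] ztop 40.4
[282 230] bay [-163.2  -75.8] ang -8.4 w [41.7 42.7 42.6] ztop 26.8
[-0.05742275 -0.37821175 -0.30415059] 0.6994786382050556
```

Call:
servo_tool --delta_pos '[[-0.08, -0.09, 2.5], [-0.08, -0.09, 4.5], [-0.08, -0.09, 5.0], [-0.08, -0.09, 5.0], [-0.08, -0.09, 5.0], [-0.08, -0.09, 5.0], [-0.08, -0.09, 5.0], [-0.08, -0.09, 5.0]]' --turn '[[0, 0, 0], [0, 0, 0], [0, 0, 0], [0, 0, 0], [0, 0, 0], [0, 0, 0], [0, 0, 0], [0, 0, 0]]' --jaw '[0.4, 0.4, 0.4, 0.4, -0.3, -0.3, -0.3, -0.3]' --force 15

```text
time_s: 15.55
eef_pos: [0.4592, 0.0805, 0.0193]
eef_rot: [0.797, 0.604, 0.0, 0.0]
contact_force: [-1.6, -1.1, 7.8]
opening: 0.457
finger_force: 15.0
```

Call:
servo_tool --delta_pos '[[0.2, 1, 0], [0.8, 2.5, 0], [1.8, 4, 0], [2.8, 5.5, 0], [3.8, 7, 0], [4.6, 8.2, 0], [5.05, 8.76, 0], [5.05, 8.76, 0]]' --turn '[[0, 0, 0], [0, 0, -1.5], [0, 0, -3], [0, 0, -4.5], [0, 0, -6], [0, 0, -7.2], [0, 0, -7.2], [0, 0, -7.2]]' --jaw '[-0.3, -0.3, -0.3, -0.3, -0.3, -0.3, -0.3, -0.3]'

```text
time_s: 16.55
eef_pos: [0.5575, 0.1057, 0.019]
eef_rot: [0.757, 0.653, 0.001, 0.0]
contact_force: [0.5, 0.3, 0.5]
opening: 0.461
finger_force: 15.0
```

```bash
python3 - <<'E'
from m import *
s,im,d,p,B=measure("w10"); nuts(B); print(s["contact_force"],s["opening"])
E
```

```text
t 16.55 tcp bay [-69.9 -36.5] z 19.0 tool-y yaw rel tray -0.0
[386 115] bay [-21.1  36.7] ang 0.0 w [42.3 42.3 42.2] ztop 27.0
[ 90 202] bay [-167.8   -5.7] ang -0.9 w [43.3 43.2 42.1] ztop 40.3
[283 242] bay [-70.  -27.4] ang 0.5 w [58.5 44.5 44.8] ztop 43.8
[0.51323843 0.33596614 0.52620491] 0.46073121032378317
```

Call:
servo_tool --delta_pos '[[-0.02, 0.8, 0], [-0.02, 1.8, 0], [-0.02, 2.8, 0], [-0.02, 3.8, 0], [-0.02, 4.4, 0], [-0.02, 4.7, 0], [-0.02, 4.7, 0], [-0.02, 4.7, 0]]' --turn '[[0, 0, 0], [0, 0, 0], [0, 0, 0], [0, 0, 0], [0, 0, 0], [0, 0, 0], [0, 0, 0], [0, 0, 0]]' --jaw '[-0.3, -0.3, -0.3, -0.3, -0.3, -0.3, -0.3, -0.3]'

```text
time_s: 17.6
eef_pos: [0.6035, 0.0984, 0.0189]
eef_rot: [0.757, 0.653, 0.0, 0.0]
contact_force: [0.4, -1.1, 0.1]
opening: 0.454
finger_force: 15.0
```

Call:
servo_tool --delta_pos '[[0, 0, 0], [0, 0, 0], [0, 0, -0.5], [0, 0, -3], [0, -2, -4], [0, -4, -4], [0, -4, -4], [0, -4, -4]]' --turn '[[0, 0, 0], [0, 0, 0], [0, 0, 0], [0, 0, 0], [0, 0, 0], [0, 0, 0], [0, 0, 0], [0, 0, 0]]' --jaw '[0.2, 0.2, 0.2, 0.2, 0.2, -1, -1, -1]'

```text
time_s: 18.6
eef_pos: [0.5645, 0.1043, 0.0592]
eef_rot: [0.757, 0.653, 0.0, 0.0]
contact_force: [-0.7, -0.5, -0.2]
opening: 0.301
finger_force: 0.0
```

```bash
python3 - <<'E'
from m import *
s,im,d,p,B=measure("w11"); nuts(B); bay(B); print(s["contact_force"],s["opening"])
E
```

```text
t 18.6 tcp bay [-62.8 -36.9] z 59.2 tool-y yaw rel tray -0.0
[353 116] bay [-21.1  36.8] ang 0.0 w [42.1 42.1 42.1] ztop 26.9
[114 187] bay [-167.9   -5.6] ang -0.8 w [43.  43.1 42.2] ztop 40.3
[344 220] bay [-21.1 -27.7] ang 28.3 w [39.3 27.2 43. ] ztop 26.8
back 1360 [-5.2  5.4]
fenceL 464 [61.3 68.5]
[-0.70623213 -0.47342683 -0.24946016] 0.3012270335861303
```

Call:
servo_tool --delta_pos '[[0, -0.3, 0], [0, -0.3, 0], [0, -0.3, 0], [0, -0.3, 2], [0, -0.3, 4], [0, -0.3, 5], [0, -0.3, 5], [0, -0.3, 5]]' --turn '[[0, 0, 0], [0, 0, 0], [0, 0, 0], [0, 0, 0], [0, 0, 0], [0, 0, 0], [0, 0, 0], [0, 0, 0]]' --jaw '[-1, -1, -1, -1, -1, -1, -1, -1]'

```text
time_s: 19.65
eef_pos: [0.561, 0.1048, 0.0091]
eef_rot: [0.757, 0.653, 0.0, 0.0]
contact_force: [0.2, 0.7, -0.9]
opening: 0.003
finger_force: 0.0
```

Call:
servo_tool --delta_pos '[[0, 0.4, 0], [0, 0.8, 0], [0, 1.0, 0], [0, 1.2, 0], [0, 1.3, 0], [0, 1.4, 0], [0, 1.45, 0], [0, 1.45, 0]]' --turn '[[0, 0, 0], [0, 0, 0], [0, 0, 0], [0, 0, 0], [0, 0, 0], [0, 0, 0], [0, 0, 0], [0, 0, 0]]' --jaw '[-1, -1, -1, -1, -1, -1, -1, -1]'

```text
time_s: 20.65
eef_pos: [0.5748, 0.1026, 0.0088]
eef_rot: [0.757, 0.653, -0.0, -0.0]
contact_force: [-4.6, 1.1, 3.5]
opening: 0.004
finger_force: 2.5
```

Call:
servo_tool --delta_pos '[[0, 0.1, 0], [0, 0.15, 0], [0, 0.15, 0], [0, -0.5, 0], [0, -1.5, -1], [0, -1.5, -5], [0, -4, -10], [0, -5, -12]]' --turn '[[0, 0, 0], [0, 0, 0], [0, 0, 0], [0, 0, 0], [0, 0, 0], [0, 0, 0], [0, 0, 0], [0, 0, 0]]' --jaw '[-1, -1, -1, -1, -1, -1, 0.4, 0.4]'

```text
time_s: 21.65
eef_pos: [0.5255, 0.1102, 0.1319]
eef_rot: [0.757, 0.653, 0.001, 0.001]
contact_force: [0.5, 0.6, -0.3]
opening: 0.192
finger_force: 0.0
```

```bash
python3 - <<'E'
from m import *
s,im,d,p,B=measure("w12"); nuts(B); bay(B); print(s["contact_force"],s["opening"])
E
```

```text
t 21.65 tcp bay [-102.2  -36.7] z 131.9 tool-y yaw rel tray -0.0
[383 118] bay [-21.2  36.8] ang -0.4 w [42.3 42.2 42.4] ztop 27.0
[203 171] bay [-167.8   -5.6] ang -1.6 w [41.8 42.6 41.9] ztop 40.4
[377 207] bay [-21.2 -37.1] ang -0.3 w [42.3 41.9 42.8] ztop 27.0
back 776 [-7.7  5.4]
fenceL 249 [61.5 68.4]
fenceR 163 [-68.8 -62. ]
[ 0.54538557  0.56049413 -0.26996858] 0.1918076666752763
```

Call:
servo_tool --delta_pos '[[1.5, -3, 0], [2.5, -5, 1], [3.11, -6.56, 3], [3.11, -6.56, 5], [3.11, -6.56, 6], [3.11, -6.56, 6], [3.11, -6.56, 6], [3.11, -6.56, 6]]' --turn '[[0, 0, 0.5], [0, 0, 1], [0, 0, 1.4], [0, 0, 1.4], [0, 0, 1.4], [0, 0, 1.4], [0, 0, 1.4], [0, 0, 1.4]]' --jaw '[0.4, 0.4, 0.4, 0.4, 0.4, 0.4, 0.4, 0.4]' --force 15

```text
time_s: 22.7
eef_pos: [0.4658, 0.1504, 0.0695]
eef_rot: [0.765, 0.644, 0.0, 0.0]
contact_force: [0.2, -0.4, 0.0]
opening: 0.696
finger_force: 0.0
```

```bash
python3 - <<'E'
from m import *
s,im,d,p,B=measure("w13"); nuts(B); print(s["contact_force"],s["opening"])
E
```

```text
t 22.7 tcp bay [-167.1   -5.7] z 69.5 tool-y yaw rel tray -1.5
[508 161] bay [-21.3  36.9] ang -0.1 w [43.2 42.4 42.8] ztop 27.1
[281 229] bay [-167.9   -5.7] ang -0.7 w [41.9 42.5 42.6] ztop 40.3
[506 248] bay [-12.6 -21.7] ang 0.0 w [27.4  6.3 27.4] ztop 27.0
[ 0.20453941 -0.40248088  0.00089992] 0.6964244756576906
```

Call:
servo_tool --delta_pos '[[0, -0.08, 2.5], [0, -0.08, 4.5], [0, -0.08, 5.6], [0, -0.08, 5.6], [0, -0.08, 5.6], [0, -0.08, 5.6], [0, -0.08, 5.6], [0, -0.08, 5.6]]' --turn '[[0, 0, 0], [0, 0, 0], [0, 0, 0], [0, 0, 0], [0, 0, 0], [0, 0, 0], [0, 0, 0], [0, 0, 0]]' --jaw '[0.4, 0.4, 0.4, 0.4, -0.3, -0.3, -0.3, -0.3]' --force 15

```text
time_s: 23.75
eef_pos: [0.4649, 0.1506, 0.0134]
eef_rot: [0.765, 0.644, 0.0, 0.0]
contact_force: [-1.5, -0.8, 8.0]
opening: 0.459
finger_force: 15.0
```

Call:
servo_tool --delta_pos '[[0.2, 1, 0], [0.3, 2.5, 0], [0.4, 4, 0], [0.5, 5.5, 0], [0.6, 7, 0], [0.7, 8.2, 0], [0.75, 9.2, 0], [0.78, 9.5, 0]]' --turn '[[0, 0, 0], [0, 0, -0.5], [0, 0, -1], [0, 0, -1.5], [0, 0, -1.5], [0, 0, -1.5], [0, 0, -1.5], [0, 0, -1.5]]' --jaw '[-0.3, -0.3, -0.3, -0.3, -0.3, -0.3, -0.3, -0.3]'

```text
time_s: 24.75
eef_pos: [0.5597, 0.1418, 0.013]
eef_rot: [0.757, 0.654, -0.0, -0.0]
contact_force: [-9.0, 0.5, 12.1]
opening: 0.459
finger_force: 15.0
```

```bash
python3 - <<'E'
from m import *
s,im,d,p,B=measure("w14"); nuts(B); print(s["contact_force"],s["opening"])
E
```

```text
t 24.75 tcp bay [-73.   -0.5] z 13.0 tool-y yaw rel tray 0.0
[390 192] bay [-21.1  36.7] ang -0.3 w [42.4 42.2 43. ] ztop 26.8
[282 244] bay [-73.   10.4] ang 29.9 w [54.  26.2 54.1] ztop 43.5
[-8.96673482  0.53421789 12.09486442] 0.45895971692746523
```

Call:
servo_tool --delta_pos '[[0.03, 0, 0], [0.03, 0, 0], [0.03, 0, 0], [0.03, 0, 0], [0.03, 0, -2.5], [0.03, 0, -6], [0.03, -2, -6], [0.03, -4, -6]]' --turn '[[0, 0, 0], [0, 0, 0], [0, 0, 0], [0, 0, 0], [0, 0, 0], [0, 0, 0], [0, 0, 0], [0, 0, 0]]' --jaw '[-0.3, -0.3, 0.05, 0.05, 0.05, 0.05, 0.05, 0.05]'

```text
time_s: 25.8
eef_pos: [0.5183, 0.148, 0.0724]
eef_rot: [0.757, 0.654, -0.0, -0.0]
contact_force: [-0.4, -0.0, 0.4]
opening: 0.525
finger_force: 0.0
```

```bash
python3 - <<'E'
from m import *
s,im,d,p,B=measure("w15"); nuts(B); print(s["contact_force"],s["opening"])
E
```

```text
t 25.8 tcp bay [-114.9   -0.3] z 72.4 tool-y yaw rel tray 0.0
[425 174] bay [-21.2  36.8] ang -0.4 w [42.6 42.1 42.9] ztop 26.9
[344 224] bay [-73.1   1.3] ang 0.2 w [42.2 42.1 42.2] ztop 39.7
[-0.39093731 -0.01267119  0.3652687 ] 0.5253171167915143
```

Call:
servo_tool --delta_pos '[[0.07, 0, 0], [0.07, 0, 0], [0.07, 0, 2], [0.07, 0, 4.5], [0.07, 0, 6.3], [0.07, 0, 6.3], [0.07, 0.5, 6.3], [0.07, 1, 6.3]]' --turn '[[0, 0, 0], [0, 0, 0], [0, 0, 0], [0, 0, 0], [0, 0, 0], [0, 0, 0], [0, 0, 0], [0, 0, 0]]' --jaw '[-1, -1, -1, -1, -1, -1, -1, -1]'

```text
time_s: 26.85
eef_pos: [0.5309, 0.1473, 0.0106]
eef_rot: [0.757, 0.654, 0.001, 0.0]
contact_force: [-1.7, 0.9, -0.2]
opening: 0.003
finger_force: 0.6
```

Call:
servo_tool --delta_pos '[[0, 0.4, 0], [0, 0.9, 0], [0, 1.4, 0], [0, 1.9, 0], [0, 2.3, 0], [0, 2.6, 0], [0, 2.8, 0], [0, 2.9, 0]]' --turn '[[0, 0, 0], [0, 0, 0], [0, 0, 0], [0, 0, 0], [0, 0, 0], [0, 0, 0], [0, 0, 0], [0, 0, 0]]' --jaw '[-1, -1, -1, -1, -1, -1, -1, -1]'

```text
time_s: 27.85
eef_pos: [0.5587, 0.143, 0.0099]
eef_rot: [0.757, 0.654, 0.0, 0.0]
contact_force: [-3.8, 0.4, 3.2]
opening: 0.006
finger_force: 1.9
```

```bash
python3 - <<'E'
from m import *
s,im,d,p,B=measure("w16"); nuts(B); print(s["contact_force"],s["opening"])
E
```

```text
t 27.85 tcp bay [-74.2   0.6] z 9.9 tool-y yaw rel tray 0.1
[394 195] bay [-21.2  36.8] ang 0.1 w [42.3 42.1 42.6] ztop 26.8
[351 240] bay [-39.3  15.1] ang 16.9 w [33.1 12.  32. ] ztop 26.7
[271 241] bay [-79.4  18.7] ang 21.5 w [8.3 1.9 8. ] ztop 44.1
[295 241] bay [-68.7  18.7] ang -23.6 w [8.6 8.2 2.1] ztop 44.4
[408 323] bay [ -8.  -31.2] ang 28.3 w [17.6 27.4 28.5] ztop 26.7
[-3.81759385  0.44850885  3.19059466] 0.0062300596404133955
```

Call:
servo_tool --delta_pos '[[0, 0.1, 0], [0, 0.15, 0], [0, 0.2, 0], [0, 0.2, 0], [0, 0.25, 0], [0, 0.25, 0], [0, 0.3, 0], [0, 0.3, 0]]' --turn '[[0, 0, 0], [0, 0, 0], [0, 0, 0], [0, 0, 0], [0, 0, 0], [0, 0, 0], [0, 0, 0], [0, 0, 0]]' --jaw '[-1, -1, -1, -1, -1, -1, -1, -1]'

```text
time_s: 28.9
eef_pos: [0.5603, 0.1428, 0.0098]
eef_rot: [0.757, 0.654, -0.001, -0.001]
contact_force: [-11.0, 3.7, 11.2]
opening: 0.005
finger_force: 6.5
```

Call:
servo_tool --delta_pos '[[0, 0.1, 0], [0, 0.1, 0], [0, -0.6, 0], [0, -1.5, -1], [0, -1.5, -4], [-1, -3, -8], [-3, -4, -12], [-4, -4, -12]]' --turn '[[0, 0, 0], [0, 0, 0], [0, 0, 0], [0, 0, 0], [0, 0, 0], [0, 0, 0], [0, 0, 0], [0, 0, 0]]' --jaw '[-1, -1, -1, -1, -1, -1, -1, -1]'

```text
time_s: 29.9
eef_pos: [0.5172, 0.1086, 0.1331]
eef_rot: [0.757, 0.654, 0.002, 0.001]
contact_force: [0.9, 0.5, -0.4]
opening: 0.006
finger_force: 0.0
```

```bash
python3 - <<'E'
from m import *
s,im,d,p,B=measure("w17"); 
nuts(B); bay(B); print(s["contact_force"])
c=cv2.resize(im[60:260,280:430],None,fx=3,fy=3,interpolation=cv2.INTER_CUBIC); cv2.imwrite("pics/w17c.png",c)
E
```

```text
t 29.9 tcp bay [-110.2  -39.6] z 133.1 tool-y yaw rel tray 0.1
[380 157] bay [-27.3  -0.1] ang 29.4 w [ 84.3 120.8  85.1] ztop 40.0
back 745 [-7.7  5.3]
fenceL 268 [61.3 69.1]
fenceR 172 [-69.1 -62.2]
[ 0.87957019  0.53486889 -0.40741354]
```

View pics/w17c.png

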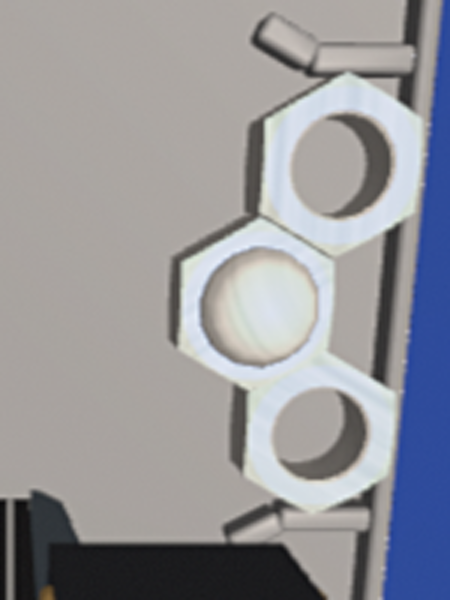

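The crop shows the cap nut (260,305) nested between the plain nuts (345,160) and (320,430), which sit at the back wall. One numeric check of the flats.

```bash
python3 - <<'E'
from m import *
s,im,d,p,B=measure("w18"); Q=B[(B[...,2]>22.5)&(B[...,2]<28.5)&(B[...,0]>-90)&(B[...,0]<6)&(abs(B[...,1])<62)]
def edge(y0,y1,sg):
    ys=np.arange(y0,y1,1.5); xs=[sg*np.max(sg*Q[(abs(Q[:,1]-y)<.9)][:,0]) for y in ys]
    k=np.polyfit(ys,xs,1); print((y0,y1),"x",np.mean(xs).round(2),"tilt deg",np.degrees(np.arctan(k[0])).round(1))
edge(28,46,1);edge(-46,-28,1);edge(-9,9,-1);edge(28,45,-1);edge(-45,-28,-1)
D=B[(B[...,2]>28.5)&(B[...,0]>-70)&(B[...,0]<-15)&(abs(B[...,1])<25)]; print("dome",(D[:,:2].min(0)+D[:,:2].max(0))/2)
for n,sl in [("A",Q[:,1]>27),("B",Q[:,1]<-27)]: print(n,Q[sl][:,1].min(),Q[sl][:,1].max())
E
```

```text
t 29.95 tcp bay [-110.7  -40.4] z 131.4 tool-y yaw rel tray 0.0
(28, 46) x -0.17 tilt deg -0.3
(-46, -28) x -0.45 tilt deg -3.0
(-9, 9) x -62.51 tilt deg 0.3
(28, 45) x -42.12 tilt deg 0.7
(-45, -28) x -42.19 tilt deg -0.5
dome [-48.04426026  -4.63986476]
A 27.25395577955971 60.74722112727583
B -60.84395597921598 -27.08077432924763
```

```bash
python3 -c "
from cell import manip
print(manip.close_job())"
```

```text
the job is handed in; nothing more can be done
None
```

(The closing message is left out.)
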